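Start a gel run at the power pack

TASK

Start the gel run using fingertips only: first push the latch on the lid of the gel tank all the way down, then switch the power pack on by pressing the raised end of its rocker fully down, then press the long bar key on the pack fully down and keep holding it. The program finishes while the finger is still holding the bar key down. Do not press the round or the square key, and leave the other things on the bench where they are: nothing is picked up.

Things in the scene. Friction and masses are not known exactly. Their poses are not given: they have to be found in the camera images.
- pack: Power pack: white fixed box, flat top, 200 (x) x 240 (y) x 80 (z) mm; origin centre of underside, x to its rear, yaw within 0.2 rad. On the robot-side half of its top a row along y of three black keys in grey frames, 70 mm apart, in any order: round, square, long bar. Mains rocker in the rear half at +y, flat display at -y. Pack and tank may change sides.
- tank: Gel tank: a clear fixed box with a grey lid, 138 (x) x 228 (y) x 80 (z) mm with the lid; origin at the centre of its underside, z up, yaw within 0.2 rad. Its lid carries the black push latch in a white frame; at its rear corner at -y stands a grey block with two black plugs, tops 104 mm above the bench.
- latch_top (a point): Centre of the top face of the tank's push latch, a black block 28 (x) x 38 (y) mm in a white frame whose top is 6 mm above the lid. The face stands 17 mm above the lid (z about 0.097) when up and 9 mm when down; the point moves with it. Axes as the latch's, z up.
- latch (a joint): Push latch travel in m: about 0 up (unlatched), 0.008 fully down. Slides straight down against about 3 N of friction, plus some damping, and stays where it is left.
- rocker_press (a point): Point to press on the rocker's raised rear half: on its top face, 18 mm behind the pivot line, centred. The rocker is a black shallow V, two flat halves each 26 (x) x 28 (y) mm, pivoting about y, in a grey frame 66 x 38 x 8 mm on the pack. Off: rear half slopes up, point 22 mm above the pack's top (z about 0.102). On: rear half level, point at 16 mm. Moves and tilts with the rocker.
- rocker (a joint): Rocker angle in rad: about 0 off, 0.36 fully on. Needs about 2 to 3 N at the press point and stays where it is left.
- start_key_top (a point): The long bar key (start), black, 58 (x) x 24 (y) mm. Its point origin is the centre of the key's top face, 16 mm above the pack's top (z about 0.096) and moving down with it; point x and y are the pack's x and y. 
- start_key (a joint): Travel of the bar key in m: 0 up, 0.006 fully down. Spring key: 1.5 N starts it, 5 N holds it fully down, springs back when let go.
- round_key_top (a point): The round key, black, 26 mm across; not to be pressed. Its point origin is the centre of the key's top face, 16 mm above the pack's top (z about 0.096) and moving down with it; point x and y are the pack's x and y. 
- round_key (a joint): Travel of the round key in m: 0 up, 0.006 down; spring as the bar key.
- square_key_top (a point): The square key, black, 26 x 26 mm; not to be pressed. Its point origin is the centre of the key's top face, 16 mm above the pack's top (z about 0.096) and moving down with it; point x and y are the pack's x and y. 
- square_key (a joint): Travel of the square key in m: 0 up, 0.006 down; spring as the bar key.
- bottle: Bystander: small standing bottle, 42 mm across, 100 mm tall, between the pack and the tank; origin at the centre of its underside.
- tube_rack: Bystander: green open rack, 90 x 50 x 45 mm, between the robot and the bottle; origin at the centre of its underside.
- marker: Bystander: marker pen, 120 mm long along its y, 14 mm thick, lying on the rear edge of the pack's top behind the display; origin at the middle of its underside.
- float_rack: Bystander: white plate with six holes, 45 x 60 x 10 mm, lying on the tank's lid at its +y end; origin at the centre of its underside.
- tip_box: Bystander: blue box with a clear lid, 84 x 119 x 65 mm, behind the work; origin at the centre of its underside.
- beaker: Bystander: glass beaker, 60 mm across, 75 mm tall, behind the work; origin at the centre of its underside.
- pipette: Bystander: pipette lying along its y, 230 x 32 x 22 mm, behind the work; origin on its underside, at the step between grip and shaft.

How it is judged:
By the outcome, as a careful person would: the job done as asked, in the order asked, and still so for the second after the job is handed in, while the arm keeps its last pose, push and grip.
It also fails if it takes over 45 s, if anything falls off the work surface, if the arm or the gripper's body presses on something with over 40 N, if the wrist force passes 120 N, or if a joint passes its speed limit or range.

ROBOT

A 6-joint arm with a two-finger parallel gripper is mounted at the origin on the work surface. World frame = base frame: x ahead of the robot, y to its left, z up, the work surface at z = 0. Lengths are in mm, angles in rad, forces in N, time in s.
With the tool pointing down it reaches from about 275 to 750 mm from the base axis. Payload 10.2 kg.
Tool frame: the origin (TCP) lies between the finger pads; the fingertips stand ctrl.tips_ahead ahead of it and the grasp point (between the pads) lies 8 mm behind it (ctrl.tips_ahead is the distance from the TCP to the fingertips, in mm); z points along the fingers, y is the direction in which the jaws open and shut (so a half turn about z gives the same grasp; the last joint's range is limited). The gripper opens to 85 mm and grips with 20 to 120 N. Pads are 22 mm wide; open, the fingers measure 114 mm over their backs; the gripper's body (76 mm by 85 mm) begins 54 mm behind the grasp point. The pads swing forward as they close: fully open they stand 13 mm farther back than shut.
Start: joints at [0.974, 0.313, 1.498, -0, 1.331, -0.223], TCP at [191.72, 488.748, 242.294] pointing down, gripper open.
Joint ranges: [-2.94, 2.94], [-0.97, 2.17], [0.19, 2.56], [-1.23, 4.37], [0.02, 3.11], [-2.88, 2.88]. Speed limits (rad/s): [2.39, 2.39, 3.01, 3.14, 3.14, 3.14].

INTERFACE

Orientations are given as a unit quaternion [w, x, y, z].
In Python, from rig import ctrl gives the robot as it stands. The module is installed in compiled form; this text tells all that it offers.
- The arm moves only by the tool move_arm, never from a script. Its argument "motion" is a list of rows, each an object with "offset": the shift along the tool's x, y, z in m, a list of three; "angular": the turn, a rotation vector about the tool's x, y, z in degrees, a list of three; "jaw": the finger opening in m, from 0 to 0.0854. In form: [{"offset": [tx, ty, tz], "angular": [ax, ay, az], "jaw": jaw}, ...]. A call has 1 to 5 rows; each row is the pose to reach, as a shift and turn from the pose commanded when the call began, along the tool's axes at that moment; what a row does not reach only later rows make up. A row lasts 1/8 s, in which the tool goes at most 62.5 mm and 10.7 degrees, less where a joint would pass 70% of its speed; a pose out of reach is approached as far as the arm can. A call with a gripper value outside its range is refused whole. The fingers move at their own pace and stop on an object; "squeeze" is the grip in N (left out, the last holds). Time passes only in rows, so rows that repeat a pose let the fingers close. It gives the time, the measured TCP pose, the force and the opening at its end, in the units of the state.
- ctrl.sense(): the state, without advancing time (a new reading comes with each control period).
- ctrl.capture(name): name is "scene" or "side" or "wrist"; returns a dict with "img" (400x640x3 uint8, red, green, blue), "intrinsics" (3x3 intrinsics, pixels), "k1" (the pictures are not rectified: a ray, as slopes to the right and down, at radius r is drawn at 1 + k1 r^2 times it, then the intrinsics apply), "rvec" (rotation vector, rad) and "tvec" (3), from world to camera coordinates, as OpenCV has them. Camera axes: x right, y down, z forward; pixel columns grow to the right and rows downward; lengths in mm; the calibration is good to about 2 mm. A picture is of the moment at which its call begins. There is no depth.
- ctrl.finish_job(): hands the job in, once; it reports no verdict.
The state is a dict: "time_s": time; "joints": joint angles; "dq": joint speeds; "tau": joint torques, N m; "eef_pos": TCP position; "ee_rot": TCP orientation; "force": force on the tool from outside, world axes, zero at the start; "wrist_torque": the same for the moment, N m; "grip_width": opening from 0.0 (shut) to 1.0 (fully open).
Only numpy, scipy, OpenCV 4.12 (cv2) and the standard library are available. Lean on these libraries where they do the work, as an engineer would, in place of code of your own. Each camera call takes 0.05 s, during which the arm holds its last target. There are 200 camera calls.

## Working session

There is one attempt and no reset: what is moved stays moved. The work goes in short steps, Python scripts to look and compute and a tool call to move; the robot and the scene stay as the last step left them, time stands still between calls to the robot, and variables do not carry over. Pictures are saved under pics/ and viewed, about 8 in all and at most 12, crops included, and the job is handed in when it is done.

Besides the shell and the picture viewer there is one more tool, called after ">>>" as name(argument=value, ...) on one line, values as JSON. move_arm: Moves the arm, as the interface text tells. Its arguments: {"type":"object","properties":{"motion":{"type":"array","items":{"type":"object","properties":{"offset":{"type":"array","items":{"type":"number"}},"angular":{"type":"array","items":{"type":"number"}},"jaw":{"type":"number"}}}},"squeeze":{"type":"number"}},"required":["motion"]}

```bash
mkdir -p pics; cat > h.py <<'E'
import numpy as np, cv2
from rig import ctrl
from scipy.spatial.transform import Rotation as R
def snap(n,f):
    c=ctrl.capture(n); cv2.imwrite(f'pics/{f}.png',cv2.cvtColor(c['img'],cv2.COLOR_RGB2BGR))
    np.savez(f'pics/{f}.npz',**{k:np.array(c[k]) for k in('intrinsics','k1','rvec','tvec')},img=c['img']); return c
def ray(f,uv):
    c=np.load(f'pics/{f}.npz'); K=c['intrinsics']; D=np.array([float(c['k1']),0,0,0,0])
    p=cv2.undistortPoints(np.array([[uv]],float),K,D)[0,0]
    M=R.from_rotvec(c['rvec'].ravel()).as_matrix(); o=-M.T@c['tvec'].ravel(); d=M.T@np.array([*p,1]); return o,d/np.linalg.norm(d)
def atz(f,uv,z):
    o,d=ray(f,uv); return o+d*(z-o[2])/d[2]
def tri(*fu):
    A=np.zeros((3,3));b=np.zeros(3);L=[]
    for f,uv in fu:
        o,d=ray(f,uv);P=np.eye(3)-np.outer(d,d);A+=P;b+=P@o;L.append((o,P))
    x=np.linalg.solve(A,b); return x,[np.linalg.norm(P@(x-o)) for o,P in L]
def proj(f,X):
    c=np.load(f'pics/{f}.npz'); D=np.array([float(c['k1']),0,0,0,0])
    return cv2.projectPoints(np.array(X,float).reshape(-1,1,3),c['rvec'],c['tvec'],c['intrinsics'],D)[0][:,0]
E
python3 - <<'E'
from h import *
for n in('scene','side','wrist'): snap(n,n+'0')
print(ctrl.sense(),ctrl.tips_ahead)
E
```

```text
{'time_s': 0.15, 'joints': array([ 9.73581493e-01,  3.13319188e-01,  1.49824219e+00, -3.00378259e-06,
        1.33099645e+00, -2.23417462e-01]), 'dq': array([ 0.00030334, -0.00200462, -0.00181573, -0.00040508, -0.000728  ,
       -0.00107746]), 'tau': array([ 2.63361297e-03, -4.12368178e+01, -2.59801161e+01, -9.03491537e-05,
        3.16711586e-03,  2.20062236e-05]), 'eef_pos': array([191.62452951, 488.59017441, 241.87537235]), 'ee_rot': array([-1.91166212e-04,  1.85812115e-01,  9.82585174e-01, -4.43112278e-04]), 'force': array([0.30389177, 0.39191235, 0.72369285]), 'wrist_torque': array([-0.00805223, -0.04670069,  0.0110985 ]), 'grip_width': 0.9971178227070411} 11.0
```

View pics/scene0.png

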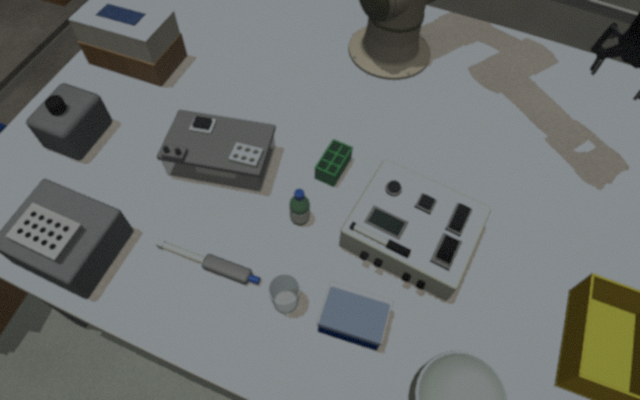

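View pics/side0.png

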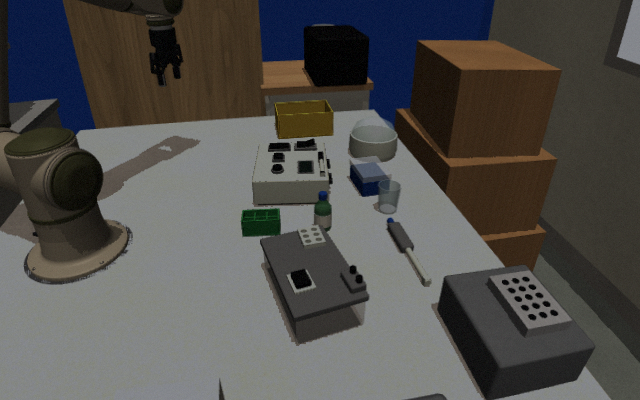

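The scene view shows the tank on the -y side with its latch near (203,123). On the pack the order is round (394,187), square (426,203), bar (459,219), with the rocker near (447,251). In the side view the latch is near (300,280), the bar near (279,147) and the rocker near (305,145). I'll enlarge these.

```bash
python3 - <<'E'
from h import *
def crop(f,u,v,w,h,s): 
    return cv2.resize(cv2.imread(f'pics/{f}.png')[v:v+h,u:u+w],None,fx=s,fy=s,interpolation=cv2.INTER_CUBIC)
a=crop('scene0',400,180,100,100,4);b=crop('scene0',160,90,100,75,4)
c=crop('side0',250,130,100,50,4);d=crop('side0',260,240,100,75,4)
m=np.zeros((600,800,3),np.uint8)
m[:400,:400]=a;m[400:600,:400]=c;m[:300,400:]=b;m[300:600,400:]=d
m=cv2.convertScaleAbs(m,alpha=1.3,beta=25)
cv2.imwrite('pics/m1.png',m)
E
```

```text
(no output)
```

View pics/m1.png

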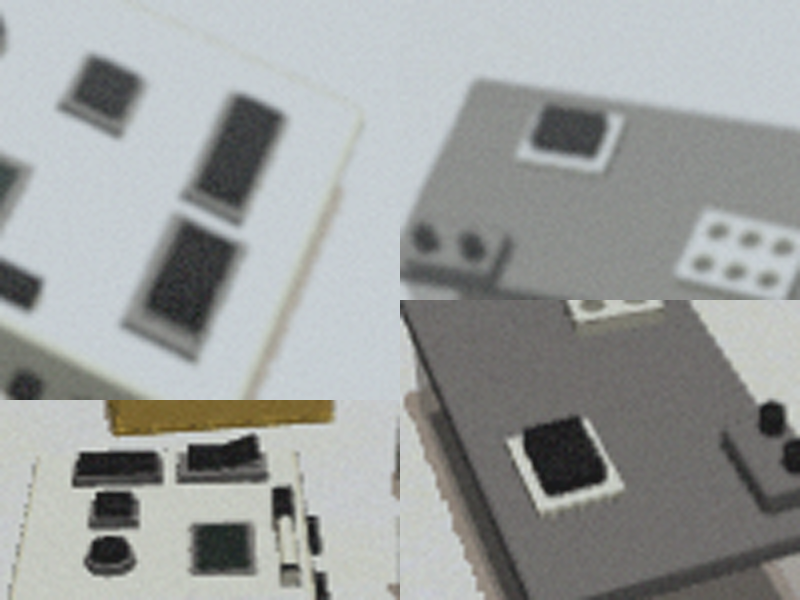

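Read off the 4x crops, the top-face centres are: bar at scene (460,217.5) and side (280,145.8); square at (426.2,201.5) and (278.2,155.8); latch at (202,122.7) and (301.3,278.3). The rocker's raised rear end is at the lower end in the scene view.

```bash
python3 - <<'E'
from h import *
for n,a,b,z in(('bar',(460,217.5),(280,145.8),96),('square',(426.2,201.5),(278.2,155.8),96),('latch',(202,122.7),(301.3,278.3),97)):
    x,r=tri(('scene0',a),('side0',b)); print(n,x.round(1),np.round(r,1),atz('scene0',a,z).round(1),atz('side0',b,z).round(1))
# yaw of pack from bar long edges & latch
for f,p,q,z in(('scene0',(458.3,203.3),(448.3,226.3),96),('scene0',(471.5,208),(461,232),96),('scene0',(448,234.5),(437,257),102)):
    print('axis',(atz(f,q,z)-atz(f,p,z)).round(1))
s=[atz('scene0',p,z) for p,z in (((394,186),96),((426.2,201.5),96),((460,217.5),96))]
print(np.diff(s,axis=0).round(1))
for p,z in(((448.7,263.7),103),((437,257),103),((446.7,235),95),((460.7,240),95)): print('rk',atz('scene0',p,z).round(1))
E
```

```text
bar [507.  291.3  90.9] [2.8 2.8] [507.2 291.7  96. ] [508.1 275.7  96. ]
square [496.7 221.5  91.3] [1.4 1.4] [498.3 221.8  96. ] [497.1 209.6  96. ]
latch [ 493.  -282.2   89.6] [1.6 1.6] [ 496.3 -277.3   97. ] [ 493.3 -291.4   97. ]
axis [57.6 -5.6 -0. ]
axis [59.8 -6.8  0. ]
axis [52.5 -7.1  0. ]
[[ 9.5 68.8  0. ]
 [ 8.9 69.9  0. ]]
rk [613.4 294.4 103. ]
rk [608.8 271.4 103. ]
rk [553.5 277.4  95. ]
rk [553.4 304.4  95. ]
```

```bash
cat >> h.py <<'E'
def plan(xyz,yawdeg):
    "tool-frame offset (m) and turn (deg) to reach tcp xyz, tool down, with tool x at world yaw"
    s=ctrl.sense(); w,x,y,z=s['ee_rot']; M=R.from_quat([x,y,z,w])
    a=np.radians(yawdeg); X=np.array([np.cos(a),np.sin(a),0]); Z=np.array([0,0,-1.]); T=R.from_matrix(np.c_[X,np.cross(Z,X),Z])
    print('off',(M.inv().apply(np.array(xyz)-s['eef_pos'])/1000).round(4),'ang',np.degrees((M.inv()*T).as_rotvec()).round(2),'at',s['eef_pos'].round(1),'F',s['force'].round(1),'t',s['time_s'])
E
python3 - <<'E'
from h import *
d=atz('scene0',(260,122),80)-atz('scene0',(179.5,109.5),80); print('lid edge',d.round(1),np.degrees(np.arctan2(-d[0],d[1])))
plan([494,-280,235],173); print(ctrl.sense()['joints'])
E
```

```text
lid edge [-37.6 184.4   0. ] 11.522175963426509
off [-0.5621 -0.6051  0.0073] ang [ -0.05  -0.02 -14.42] at [191.6 488.6 241.9] F [0.3 0.4 0.7] t 0.15
[ 9.73581493e-01  3.13319188e-01  1.49824219e+00 -3.00378259e-06
  1.33099645e+00 -2.23417462e-01]
```

>>> move_arm(motion=[{"offset": [-0.04, -0.044, 0], "angular": [0, 0, 0], "jaw": 0}, {"offset": [-0.08, -0.088, 0], "angular": [0, 0, 0], "jaw": 0}, {"offset": [-0.12, -0.132, 0], "angular": [0, 0, 0], "jaw": 0}, {"offset": [-0.16, -0.175, 0], "angular": [0, 0, 0], "jaw": 0}, {"offset": [-0.2, -0.215, 0], "angular": [0, 0, 0], "jaw": 0}])

```text
time_s: 0.78
eef_pos: [299.6, 213.8, 242.3]
ee_rot: [0.0, 0.186, 0.983, 0.0]
force: [-0.0, 1.6, -0.9]
grip_width: 0.001
```

>>> move_arm(motion=[{"offset": [-0.04, -0.044, 0], "angular": [0, 0, 0], "jaw": 0}, {"offset": [-0.08, -0.088, 0], "angular": [0, 0, 0], "jaw": 0}, {"offset": [-0.12, -0.132, 0], "angular": [0, 0, 0], "jaw": 0}, {"offset": [-0.16, -0.175, 0], "angular": [0, 0, 0], "jaw": 0}, {"offset": [-0.2, -0.215, 0], "angular": [0, 0, 0], "jaw": 0}])

```text
time_s: 1.4
eef_pos: [407.4, -59.7, 242.4]
ee_rot: [0.0, 0.186, 0.983, 0.0]
force: [0.7, 1.6, 0.6]
grip_width: 0.002
```

>>> move_arm(motion=[{"offset": [-0.04, -0.044, 0], "angular": [0, 0, -8], "jaw": 0}, {"offset": [-0.08, -0.088, 0], "angular": [0, 0, -16], "jaw": 0}, {"offset": [-0.12, -0.13, 0.004], "angular": [0, 0, -24], "jaw": 0}, {"offset": [-0.162, -0.175, 0.007], "angular": [0, 0, -33], "jaw": 0}, {"offset": [-0.162, -0.175, 0.007], "angular": [0, 0, -33], "jaw": 0}])

```text
time_s: 2.02
eef_pos: [494.0, -282.6, 233.3]
ee_rot: [-0.001, -0.1, 0.995, 0.001]
force: [0.2, 0.2, -0.8]
grip_width: 0.001
```

```bash
python3 - <<'E'
from h import *
snap('wrist','w1'); plan([493,-279,150],-168.5)
cv2.imwrite('pics/w1b.png',cv2.convertScaleAbs(cv2.imread('pics/w1.png'),alpha=1.3,beta=20))
print(proj('w1',[[493,-279,97]]), ctrl.sense()['joints'].round(2))
E
```

```text
off [0.0003 0.0016 0.084 ] ang [ 0.1  -0.08 -0.05] at [ 493.8 -280.6  234. ] F [ 0.3  0.7 -0.2] t 2.075
[[326.73211314 190.10243769]] [-0.72  0.42  1.38  0.    1.35 -2.49]
```

View pics/w1b.png

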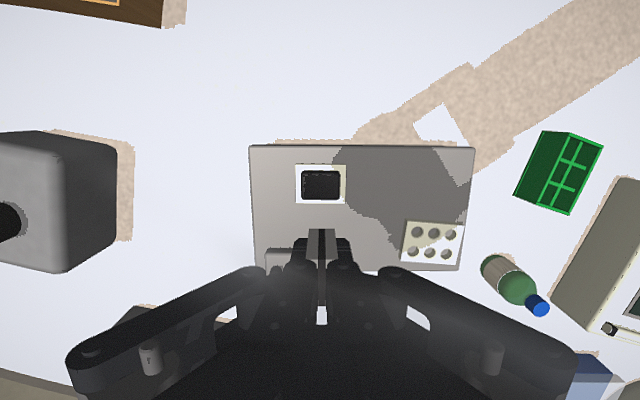

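In the wrist view the latch's top face spans about (302..340, 171..199), so its centre is near (321,185).

```bash
python3 - <<'E'
from h import *
print(atz('w1',(321,185),97),tri(('scene0',(202,122.7)),('w1',(321,185)),('side0',(301.3,278.3))))
p=atz('w1',(321,185),97); plan([p[0],p[1],135],-168.5)
E
```

```text
[ 489.20089429 -285.33392481   97.        ] (array([ 492.07099197, -283.52192508,   89.25996823]), [np.float64(1.7262132743415737), np.float64(1.8196168598885463), np.float64(2.1893289904333932)])
off [ 0.0053 -0.0039  0.099 ] ang [ 0.1  -0.08 -0.05] at [ 493.8 -280.6  234. ] F [ 0.3  0.7 -0.2] t 2.075
```

>>> move_arm(motion=[{"offset": [0.004, -0.003, 0.05], "angular": [0, 0, 0], "jaw": 0}, {"offset": [0.004, -0.003, 0.09], "angular": [0, 0, 0], "jaw": 0}, {"offset": [0.004, -0.003, 0.115], "angular": [0, 0, 0], "jaw": 0}, {"offset": [0.004, -0.003, 0.118], "angular": [0, 0, 0], "jaw": 0}, {"offset": [0.004, -0.003, 0.118], "angular": [0, 0, 0], "jaw": 0}])

```text
time_s: 2.7
eef_pos: [491.0, -283.1, 118.5]
ee_rot: [0.001, -0.101, 0.995, -0.001]
force: [-0.0, 0.1, 0.8]
grip_width: -0.004
```

>>> move_arm(motion=[{"offset": [0, 0, 0.003], "angular": [0, 0, 0], "jaw": 0}, {"offset": [0, 0, 0.006], "angular": [0, 0, 0], "jaw": 0}, {"offset": [0, 0, 0.009], "angular": [0, 0, 0], "jaw": 0}, {"offset": [0, 0, 0.012], "angular": [0, 0, 0], "jaw": 0}, {"offset": [0, 0, 0.012], "angular": [0, 0, 0], "jaw": 0}])

```text
time_s: 3.32
eef_pos: [490.7, -283.4, 105.1]
ee_rot: [-0.0, -0.101, 0.995, 0.0]
force: [0.8, -0.9, -0.2]
grip_width: -0.002
```

>>> move_arm(motion=[{"offset": [0, 0, 0.002], "angular": [0, 0, 0], "jaw": 0}, {"offset": [0, 0, 0.004], "angular": [0, 0, 0], "jaw": 0}, {"offset": [0, 0, 0.005], "angular": [0, 0, 0], "jaw": 0}])

```text
time_s: 3.7
eef_pos: [490.7, -283.5, 100.3]
ee_rot: [0.0, -0.101, 0.995, -0.0]
force: [0.5, -0.1, 3.1]
grip_width: -0.002
```

>>> move_arm(motion=[{"offset": [0, 0, 0.002], "angular": [0, 0, 0], "jaw": 0}, {"offset": [0, 0, 0.003], "angular": [0, 0, 0], "jaw": 0}])

```text
time_s: 3.95
eef_pos: [490.9, -283.6, 99.6]
ee_rot: [0.0, -0.101, 0.995, -0.001]
force: [-8.7, 6.1, 28.0]
grip_width: 0.001
```

>>> move_arm(motion=[{"offset": [0, 0, -0.03], "angular": [0, 0, 0], "jaw": 0}, {"offset": [0, 0, -0.085], "angular": [0, 0, 0], "jaw": 0}, {"offset": [0, 0, -0.137], "angular": [0, 0, 0], "jaw": 0}, {"offset": [0, 0, -0.137], "angular": [0, 0, 0], "jaw": 0}])

```text
time_s: 4.45
eef_pos: [491.7, -284.3, 238.0]
ee_rot: [0.003, -0.101, 0.995, -0.003]
force: [-0.9, 0.3, -0.5]
grip_width: 0.001
```

```bash
python3 - <<'E'
from h import *
snap('wrist','w2');snap('side','side2'); plan([585,284,250],173)
m=np.hstack([cv2.resize(cv2.imread('pics/'+f+'.png')[v:v+75,u:u+100],None,fx=4,fy=4,interpolation=cv2.INTER_CUBIC) for f,u,v in(('side0',260,240),('side2',260,240))])
n=np.hstack([cv2.resize(cv2.imread('pics/'+f+'.png')[v:v+75,u:u+100],None,fx=4,fy=4,interpolation=cv2.INTER_CUBIC) for f,u,v in(('w1',270,150),('w2',270,150))])
cv2.imwrite('pics/m2.png',cv2.convertScaleAbs(np.vstack([m,n]),alpha=1.5,beta=30))
E
```

```text
off [-0.2065  0.5368 -0.0162] ang [ 0.02 -0.03 18.58] at [ 490.5 -283.3  233.7] F [-0.  -0.4 -1. ] t 4.55
```

View pics/m2.png

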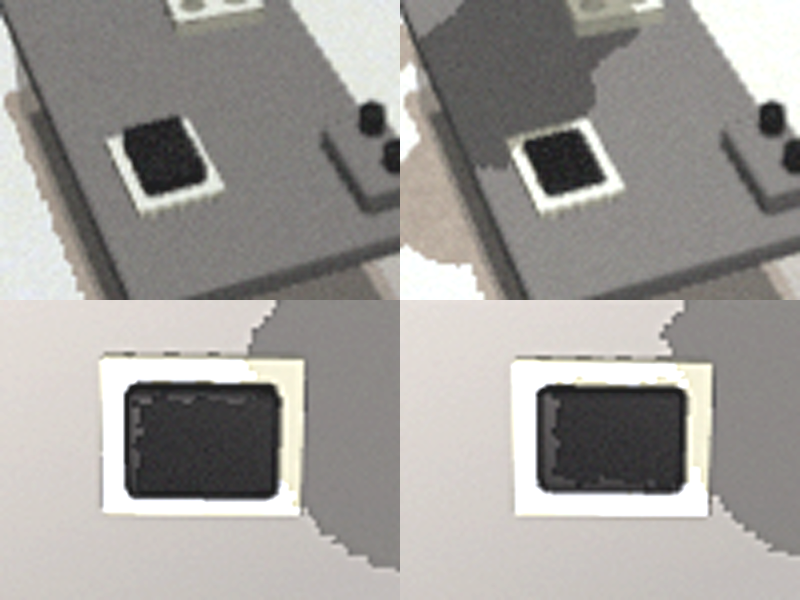

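The latch is visibly lower in both views. The press ended at tip z 88.6 with 28 N, which means it bottomed out. Next I go to the rocker.

>>> move_arm(motion=[{"offset": [-0.021, 0.055, 0], "angular": [0, 0, 0], "jaw": 0}, {"offset": [-0.042, 0.11, 0], "angular": [0, 0, 0], "jaw": 0}, {"offset": [-0.063, 0.165, 0], "angular": [0, 0, 0], "jaw": 0}, {"offset": [-0.084, 0.22, 0], "angular": [0, 0, 0], "jaw": 0}, {"offset": [-0.105, 0.275, 0], "angular": [0, 0, 0], "jaw": 0}])

```text
time_s: 5.18
eef_pos: [537.8, 9.0, 232.5]
ee_rot: [-0.001, -0.101, 0.995, 0.0]
force: [-0.3, -1.8, -0.5]
grip_width: -0.001
```

>>> move_arm(motion=[{"offset": [-0.021, 0.055, 0], "angular": [0, 0, 4], "jaw": 0}, {"offset": [-0.042, 0.11, -0.005], "angular": [0, 0, 8], "jaw": 0}, {"offset": [-0.063, 0.165, -0.01], "angular": [0, 0, 12], "jaw": 0}, {"offset": [-0.084, 0.22, -0.016], "angular": [0, 0, 16], "jaw": 0}, {"offset": [-0.102, 0.262, -0.016], "angular": [0, 0, 18.5], "jaw": 0}])

```text
time_s: 5.8
eef_pos: [585.2, 286.5, 248.5]
ee_rot: [-0.001, 0.061, 0.998, -0.0]
force: [0.9, -1.0, -0.6]
grip_width: -0.001
```

>>> move_arm(motion=[{"offset": [0, 0, 0], "angular": [0, 0, 0], "jaw": 0}, {"offset": [0, 0, 0], "angular": [0, 0, 0], "jaw": 0}])

```text
time_s: 6.05
eef_pos: [585.4, 283.6, 248.7]
ee_rot: [-0.001, 0.06, 0.998, -0.001]
force: [-0.1, -0.3, -0.3]
grip_width: 0.001
```

```bash
python3 - <<'E'
from h import *
snap('wrist','w3'); plan([600,285,120],173)
cv2.imwrite('pics/w3b.png',cv2.resize(cv2.convertScaleAbs(cv2.imread('pics/w3.png')[100:350,170:470],alpha=1.5,beta=30),None,fx=2.4,fy=2.4,interpolation=cv2.INTER_CUBIC))
print(proj('w3',[[600,285,102],[507,291.5,96]]))
E
```

```text
off [-0.0144  0.0037  0.1292] ang [-0.06 -0.1   0.04] at [585.5 283.1 249.2] F [-0.6  0.4  0.3] t 6.1
[[326.58449312 201.39153026]
 [321.83714802 104.52256412]]
```

View pics/w3b.png

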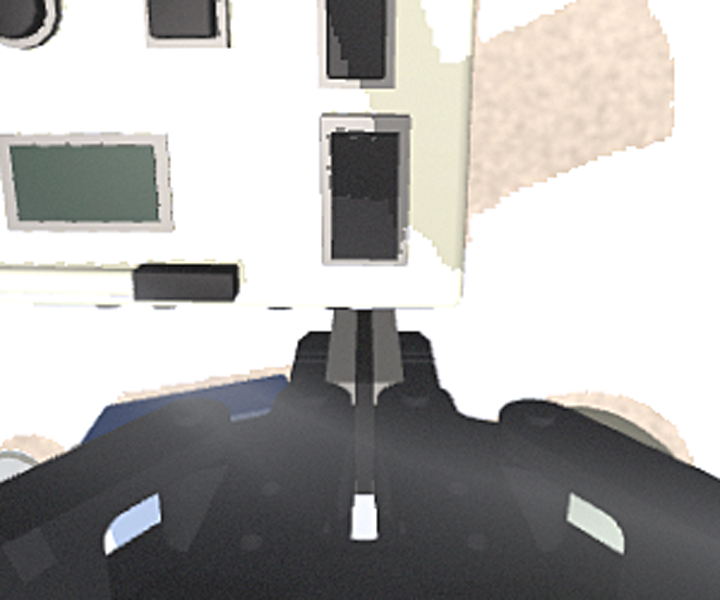

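In the crop the rocker frame spans (320..410, 115..265) and the pivot shade line is near y=195. The press point is at crop (366,240), i.e. full image (322.5,200). The near end of the bar is at crop (357,80).

```bash
python3 - <<'E'
from h import *
f=lambda u,v:(170+u/2.4,100+v/2.4)
c=atz('w3',f(365.5,190),88); print('frame c',c,'+18',c+18*np.array([.993,-.12,0]))
print('press',atz('w3',f(366,240),102)); print('bar rear end',atz('w3',f(357,78),96), 'bar centre by end',atz('w3',f(357,78),96)-29*np.array([.993,-.12,0]))
plan([599,283,120],173)
E
```

```text
frame c [579.89054102 283.12627013  88.        ] +18 [597.76454102 280.96627013  88.        ]
press [598.07441857 281.12185032 102.        ]
bar rear end [532.36166158 285.43276092  96.        ] bar centre by end [503.56466158 288.91276092  96.        ]
off [-0.0136  0.0016  0.1292] ang [-0.06 -0.1   0.04] at [585.5 283.1 249.2] F [-0.6  0.4  0.3] t 6.1
```

>>> move_arm(motion=[{"offset": [-0.0135, 0.001, 0.05], "angular": [0, 0, 0], "jaw": 0}, {"offset": [-0.0135, 0.001, 0.1], "angular": [0, 0, 0], "jaw": 0}, {"offset": [-0.0135, 0.001, 0.125], "angular": [0, 0, 0], "jaw": 0}, {"offset": [-0.0135, 0.001, 0.127], "angular": [0, 0, 0], "jaw": 0}, {"offset": [-0.0135, 0.001, 0.127], "angular": [0, 0, 0], "jaw": 0}])

```text
time_s: 6.72
eef_pos: [599.8, 283.0, 124.8]
ee_rot: [0.001, 0.061, 0.998, 0.0]
force: [-0.1, 0.1, 0.3]
grip_width: -0.003
```

>>> move_arm(motion=[{"offset": [0, 0, 0.003], "angular": [0, 0, 0], "jaw": 0}, {"offset": [0, 0, 0.006], "angular": [0, 0, 0], "jaw": 0}, {"offset": [0, 0, 0.009], "angular": [0, 0, 0], "jaw": 0}, {"offset": [0, 0, 0.012], "angular": [0, 0, 0], "jaw": 0}, {"offset": [0, 0, 0.013], "angular": [0, 0, 0], "jaw": 0}])

```text
time_s: 7.35
eef_pos: [599.2, 283.6, 110.3]
ee_rot: [0.0, 0.06, 0.998, 0.0]
force: [1.0, -1.4, 2.8]
grip_width: 0.0
```

>>> move_arm(motion=[{"offset": [0, 0, 0.001], "angular": [0, 0, 0], "jaw": 0}, {"offset": [0, 0, 0.002], "angular": [0, 0, 0], "jaw": 0}])

```text
time_s: 7.6
eef_pos: [599.2, 283.6, 108.3]
ee_rot: [0.0, 0.06, 0.998, 0.0]
force: [1.4, 0.3, 1.1]
grip_width: -0.003
```

>>> move_arm(motion=[{"offset": [0, 0, 0.001], "angular": [0, 0, 0], "jaw": 0}, {"offset": [0, 0, 0.002], "angular": [0, 0, 0], "jaw": 0}])

```text
time_s: 7.85
eef_pos: [599.2, 283.6, 106.6]
ee_rot: [0.0, 0.06, 0.998, 0.0]
force: [-0.8, -0.5, 7.7]
grip_width: 0.002
```

>>> move_arm(motion=[{"offset": [0, 0, 0.001], "angular": [0, 0, 0], "jaw": 0}, {"offset": [0, 0, 0.001], "angular": [0, 0, 0], "jaw": 0}])

```text
time_s: 8.1
eef_pos: [599.3, 283.6, 106.6]
ee_rot: [0.0, 0.06, 0.998, 0.0]
force: [-2.6, -1.0, 10.5]
grip_width: -0.002
```

>>> move_arm(motion=[{"offset": [0, 0, 0.001], "angular": [0, 0, 0], "jaw": 0}, {"offset": [0, 0, 0.001], "angular": [0, 0, 0], "jaw": 0}])

```text
time_s: 8.35
eef_pos: [599.3, 283.6, 106.5]
ee_rot: [0.001, 0.06, 0.998, 0.0]
force: [-4.5, -3.4, 15.2]
grip_width: -0.0
```

>>> move_arm(motion=[{"offset": [0, 0, -0.03], "angular": [0, 0, 0], "jaw": 0}, {"offset": [0.02, 0, -0.07], "angular": [0, 0, 0], "jaw": 0}, {"offset": [0.045, 0.002, -0.1], "angular": [0, 0, 0], "jaw": 0}, {"offset": [0.045, 0.002, -0.1], "angular": [0, 0, 0], "jaw": 0}, {"offset": [0.045, 0.002, -0.1], "angular": [0, 0, 0], "jaw": 0}])

```text
time_s: 8.98
eef_pos: [554.6, 290.7, 202.9]
ee_rot: [-0.001, 0.06, 0.998, -0.0]
force: [0.1, -0.5, -1.0]
grip_width: 0.0
```

```bash
python3 - <<'E'
from h import *
snap('wrist','w4');snap('side','side4'); plan([505,290,120],173)
a=cv2.convertScaleAbs(cv2.imread('pics/w4.png')[40:290,170:470],alpha=1.5,beta=30); a=cv2.resize(a,None,fx=2,fy=2,interpolation=cv2.INTER_CUBIC)
b=np.vstack([cv2.resize(cv2.imread(f'pics/{f}.png')[130:180,265:330],None,fx=3,fy=3,interpolation=cv2.INTER_CUBIC) for f in('side0','side4')])
m=np.zeros((500,795,3),np.uint8);m[:,:600]=a;m[:300,600:]=b;cv2.imwrite('pics/m4.png',m)
E
```

```text
off [ 0.0491 -0.0065  0.0827] ang [-0.07 -0.15  0.06] at [554.7 290.6 202.5] F [-0.5 -0.5 -0.2] t 9.075
```

View pics/m4.png

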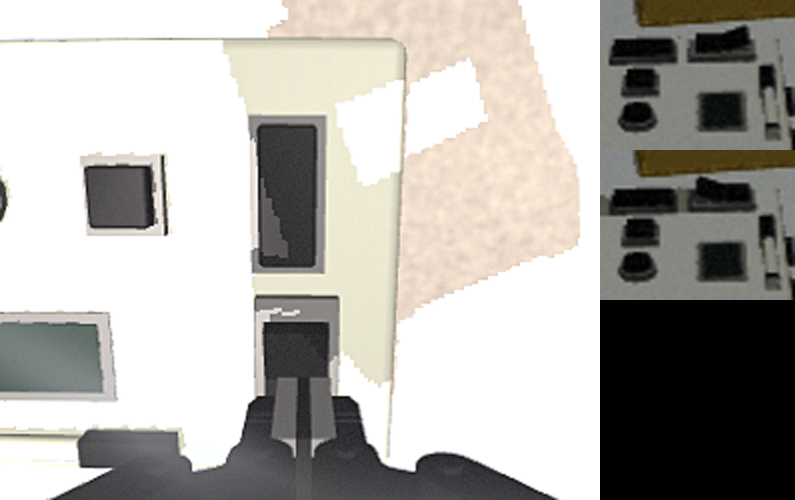

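The rocker has flipped: its rear half is now level and its front is raised. The bar key's top spans crop (257..317, 124..268), so its centre in the full image is (313.5,138).

```bash
python3 - <<'E'
from h import *
p=atz('w4',(313.5,138),96); print(p); plan([p[0],p[1],112],173); print(tri(('w4',(313.5,138)),('scene0',(460,217.5))))
E
```

```text
[503.39613588 288.61323863  96.        ]
off [ 0.0505 -0.0081  0.0907] ang [-0.07 -0.15  0.06] at [554.7 290.6 202.5] F [-0.5 -0.5 -0.2] t 9.075
(array([504.07162645, 290.3426761 ,  91.98841438]), [np.float64(1.9222788639775636), np.float64(1.9222788639775084)])
```

>>> move_arm(motion=[{"offset": [0.035, -0.005, 0.02], "angular": [0, 0, 0], "jaw": 0}, {"offset": [0.05, -0.007, 0.05], "angular": [0, 0, 0], "jaw": 0}, {"offset": [0.05, -0.007, 0.08], "angular": [0, 0, 0], "jaw": 0}, {"offset": [0.05, -0.007, 0.086], "angular": [0, 0, 0], "jaw": 0}, {"offset": [0.05, -0.007, 0.086], "angular": [0, 0, 0], "jaw": 0}])

```text
time_s: 9.7
eef_pos: [504.7, 289.9, 118.3]
ee_rot: [-0.0, 0.061, 0.998, -0.0]
force: [-0.0, 0.2, 1.3]
grip_width: -0.004
```

>>> move_arm(motion=[{"offset": [0, 0, 0.003], "angular": [0, 0, 0], "jaw": 0}, {"offset": [0, 0, 0.006], "angular": [0, 0, 0], "jaw": 0}, {"offset": [0, 0, 0.009], "angular": [0, 0, 0], "jaw": 0}, {"offset": [0, 0, 0.012], "angular": [0, 0, 0], "jaw": 0}, {"offset": [0, 0, 0.013], "angular": [0, 0, 0], "jaw": 0}])

```text
time_s: 10.32
eef_pos: [504.3, 290.1, 105.3]
ee_rot: [0.0, 0.06, 0.998, 0.0]
force: [-0.2, -0.2, 2.2]
grip_width: -0.0
```

>>> move_arm(motion=[{"offset": [0, 0, 0.002], "angular": [0, 0, 0], "jaw": 0}, {"offset": [0, 0, 0.004], "angular": [0, 0, 0], "jaw": 0}, {"offset": [0, 0, 0.005], "angular": [0, 0, 0], "jaw": 0}, {"offset": [0, 0, 0.005], "angular": [0, 0, 0], "jaw": 0}])

```text
time_s: 10.82
eef_pos: [504.3, 290.1, 101.0]
ee_rot: [0.0, 0.06, 0.998, 0.0]
force: [-2.9, -1.6, 8.5]
grip_width: 0.002
```

>>> move_arm(motion=[{"offset": [0, 0, 0.001], "angular": [0, 0, 0], "jaw": 0}, {"offset": [0, 0, 0.001], "angular": [0, 0, 0], "jaw": 0}])

```text
time_s: 11.08
eef_pos: [504.4, 290.1, 100.9]
ee_rot: [0.0, 0.06, 0.998, 0.0]
force: [-5.4, -3.0, 16.2]
grip_width: -0.001
```

The bar key has bottomed out at tip z 89.9 with 16 N. One last look before I hand in.

```bash
python3 - <<'E'
from h import *
snap('scene','s5');snap('side','side5'); s=ctrl.sense();print(s['force'],s['eef_pos'],s['time_s'])
a=cv2.imread('pics/s5.png')[90:300,150:500];b=cv2.imread('pics/side5.png')[110:330,220:420]
m=np.zeros((420,800,3),np.uint8);a=cv2.resize(a,(500,300));m[:300,:500]=a;m[:330,500:]=cv2.resize(b,(300,330));cv2.imwrite('pics/m5.png',cv2.convertScaleAbs(m,alpha=1.3,beta=15))
E
```

```text
[-6.09214056 -3.22548191 15.01546557] [504.40168044 290.11094051 100.89286136] 11.175
```

View pics/m5.png

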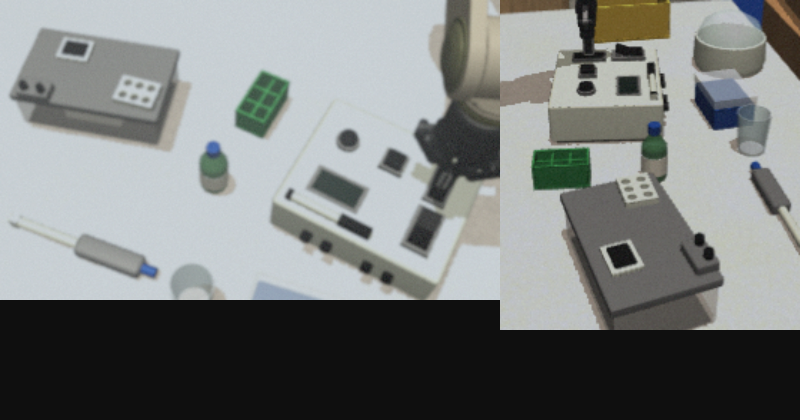

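The latch is down at (75,47), the rocker is switched on at (425,228), the finger is on the bar key, and everything else is where it was. I'm handing in.

```bash
python3 -c "
from rig import ctrl
print(ctrl.finish_job())"
```

```text
the job is handed in; nothing more can be done
None
```

I did all three steps in order with the closed fingertips and handed the job in at about 11.2 s, with the finger still holding the bar key down. The hand-in gives no verdict.

| Step | Fingertip height at the end | Push at the end | What the last checks showed |
|---|---|---|---|
| Latch | 88.6 mm (about 89 expected when down) | 28 N | Visibly lower in the wrist and side views |
| Rocker | 95.5 mm (about 96 expected when on) | 15 N | Rear half level, front half raised |
| Bar key | 89.9 mm (about 90 expected when down) | about 15 N, held | Finger on the key in the last pictures |

In the last pictures the other things visible on the bench looked unmoved. I did not press the round or square key.

One disagreement: the heights I measured from two views came out about 4 to 8 mm below the stated ones. I used the stated heights for the approach and relied on the contact force to find the end of each press.

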